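Refit the bayonet fuse carrier of the track-power box

TASK

Put the orange-handled fuse carrier back into the grey fuse box on the bench: lugs into the slots, press it in against the spring, twist it clockwise (seen from above) until you feel it reach its stop, then let it spring up into its locking notch and let go. How far it turns differs from box to box, so go by feel, be gentle with the push, the twist and the release, and leave the paint tins and the tape roll where they are.

Things in the scene. Friction and masses are not known exactly. Their poses are not given: they have to be found in the camera images.
- carrier_center (a point): Loose fuse carrier, 90 g, 80 mm tall, standing upright on its foot; this point is on its axis half-way up, 40 mm above the foot. x runs along the grip bar and through both lugs, z up; half a turn about z makes no difference. White stem, 24 mm diameter, 0 to 46 mm above the foot, foot chamfered to 18 mm; orange flange, 34 mm diameter, 46 to 50 mm above the foot.
- carrier_grip (a point): Centre of the carrier's orange grip bar, on its axis, 65 mm above the foot (25 mm above carrier_center). The bar is 42 mm long (x), 14 mm thick (y, pinch it across this) and 30 mm high (50 to 80 mm above the foot). Axes as carrier_center.
- fuse_carrier: The same carrier; origin at the centre of its foot, axes as carrier_center. Its two brass lugs stick out of the stem at +x and -x, 7 mm wide (y), out to 19 mm from the axis, undersides 24 mm and tops 30 mm above the foot.
- box_mouth (a point): Grey fuse box with black top, fixed to the bench; this point is the centre of its round hole (26.4 mm diameter) at the top face, z up. Two entry slots 10 mm wide run from the hole to +x and -x, out to 20.5 mm from the centre, in line with the white ticks. In the slots the lugs cannot turn until carrier_center is level with this point or lower; 6 mm lower the flange lands on the top.
- fuse_box: The same box, 72 x 72 x 64 mm high; origin under its centre, axes as box_mouth. Pressed in, the carrier turns only clockwise from above (negative yaw), 0.85 to 1.4 rad from the slots, to a hidden hard stop; the angle differs each time. The notches are there, 0.1 rad of play before the stop. Contact loads on the box added up (spring, twist, pull) must stay under 50 N; 0.15 Nm at the stop is enough.
- box_contact (a point): Top of the spring contact in the hole, on its axis, 27 mm below the top face; the carrier's foot lands on it. It pushes up with 3 N at first and 0.7 N more per mm (12 to 17 N when pressed enough to turn). Eased off at the stop, the carrier rises and locks with carrier_center 5 mm above box_mouth; in the entry slots it rises to 13 mm; between them it stays down at 0 mm, not locked.
- blue_jar: small blue paint tin, 31 mm diameter, 34 mm high, bystander; origin at the centre of its underside
- red_jar: small red paint tin, 31 mm diameter, 30 mm high, bystander; origin at the centre of its underside
- tape_roll: roll of masking tape lying flat, 65 mm diameter, 19 mm high, bystander; origin at the centre of its underside

How it is judged (in metres and radians):
On the way, in this order (a step that is already met when the one before it is completed fails the run):
1. the carrier is pressed straight in against the spring, lugs through the slots (z of carrier_center in the frame of box_mouth below 0.002 m and horizontal distance between carrier_center and box_mouth below 0.004 m and angle between the x axis of carrier_center and the x axis of box_mouth, either way round below 0.35 rad), for 0.05 s.
2. the carrier is turned, still pressed in (z of carrier_center in the frame of box_mouth below 0.003 m and horizontal distance between carrier_center and box_mouth below 0.004 m and angle between the x axis of carrier_center and the x axis of box_mouth, either way round above 0.5 rad), for 0.05 s.
At the end, for the whole second after the job is handed in: The fuse carrier sits upright (within 0.08 rad) and still in the box, centred within 3 mm, turned more than 0.6 rad from the entry slots and risen into its notches: carrier_center 3.3 to 7.5 mm above box_mouth (z of carrier_center in the frame of box_mouth between 0.0033 and 0.0075 m and horizontal distance between carrier_center and box_mouth below 0.003 m and angle between the x axis of carrier_center and the x axis of box_mouth, either way round above 0.6 rad and angle between carrier_center's own z axis and vertical below 0.08 rad and linear speed of fuse_carrier below 0.02 m/s); the robot touches nothing.
It fails at once if the carrier loads the fuse box with more than 50 N (pushed, twisted or pulled too hard) (contact force between fuse_carrier and fuse_box above 50 N).
It fails at once if the blue paint tin is moved more than 20 mm (distance of blue_jar from where it was at the start of the episode above 0.02 m).
It fails at once if the red paint tin is moved more than 20 mm (distance of red_jar from where it was at the start of the episode above 0.02 m).
It fails at once if the tape roll is moved more than 20 mm (distance of tape_roll from where it was at the start of the episode above 0.02 m).
It also fails if it takes over 64 s, if anything falls off the work surface, if the arm or the gripper's body presses on something with over 40 N, if the wrist force passes 120 N, or if a joint passes its speed limit or range.

ROBOT

A 6-joint arm with a two-finger parallel gripper is mounted at the origin on a cart in front of the work surface, level with it; the furniture and walls round the work are solid. World frame = base frame: x ahead of the robot, y to its left, z up, the work surface at z = 0. Lengths are in mm, angles in rad, forces in N, time in s.
With the tool pointing down it reaches from about 300 to 775 mm from the base axis. Payload 14.6 kg.
Tool frame: the origin (TCP) lies at the very end of the fingers, on their centre line; the grasp point (between the pads) lies 19 mm behind it (grip_point_offset is the distance from the TCP to the grasp point, in mm); z points along the fingers, y is the line along which they close (so a half turn about z gives the same grasp; the last joint's range is limited). The gripper opens to 94 mm and grips with 3 to 60 N. Pads are 16 mm wide; open, the fingers measure 119 mm over their backs; the gripper's body (75 mm by 177 mm) begins 78 mm behind the grasp point.
Start: joints at [-1.25, 0.3, 1.521, -0, 1.321, -0.067], TCP at [207.976, -509.151, 205.446] pointing down, gripper open.
Joint ranges: [-3.03, 3.03], [-0.79, 2.21], [0.23, 2.52], [-1.04, 4.18], [0, 3.07], [-2.55, 2.55]. Speed limits (rad/s): [2.22, 2.22, 2.57, 3.14, 3.14, 3.14].

INTERFACE

Orientations are given as [roll, pitch, yaw] about the fixed x, y, z axes, in that order (R = Rz(yaw) Ry(pitch) Rx(roll)).
In Python, from cell import read_state, camera, camera_info, sign_off, grip_point_offset gives the robot as it stands.
- The arm moves only by the shell command python3 -m handwheel 'ROWS' [FORCE]. ROWS is text: rows parted by semicolons, each of 5 numbers parted by spaces: the shift along the world's x, y, z in units of 40 mm (1.0 is 40 mm), then the turn about the world's z in units of 5 degrees (1.0 is 5 degrees), then the closure, from 0 (fully open) to 1 (shut). In form: dx dy dz yaw gripper; .... A call has 1 to 12 rows; each row shifts and turns the commanded pose from where the row before left it; what a row does not reach is not made up. A row lasts 1/12 s, in which the tool goes at most 41.7 mm and 7.16 degrees, less where a joint would pass 70% of its speed; a pose out of reach is approached as far as the arm can. A call is refused whole if a number of a shift passes 1 or a number of a turn 1, either way. A call with a gripper value outside its range is refused whole. The fingers move at their own pace and stop on an object; FORCE is the grip in N (left out, the last holds). Time passes only in rows, so rows that do not move let the fingers close. It gives the time, the measured TCP pose, the force, the opening and the grip force at its end, in the units of the state.
- read_state(): the state, without advancing time (a new reading comes with each control period).
- camera(name): name is "scene" or "top" or "wrist"; returns (picture, depth): 420x560x3 uint8, red, green, blue; 420x560 float32, mm along the optical axis (not along the pixel's ray), 0 where there is no reading.
- camera_info(name): a dict with "intrinsics" (3x3 intrinsics, pixels), "world_from_camera" (4x4, takes a point from camera to world coordinates). Camera axes: x right, y down, z forward; pixel columns grow to the right and rows downward; lengths in mm; the calibration is good to about 2 mm. A picture is of the moment at which its call begins: read the wrist's pose just before it. camera_info takes no time and is no camera call; for the wrist camera it gives the pose at the moment of the call.
- sign_off(): hands the job in; it is judged then, once.
The state is a dict: "clock": time; "joints": joint angles; "qd": joint speeds; "effort": joint torques, N m; "eef_pos": TCP position; "eef_rot": TCP orientation; "wrist_force": force on the tool from outside, world axes, zero at the start; "moment": the same for the moment, N m; "finger_gap": finger opening in mm; "finger_force": force on a finger pad.
Only numpy, scipy, OpenCV 4.12 (cv2) and the standard library are available. Lean on these libraries where they do the work, as an engineer would, in place of code of your own. Each camera call takes 0.05 s, during which the arm holds its last target. There are 200 camera calls.

## Working session

There is one attempt and no reset: what is moved stays moved. The work goes in short steps, Python scripts to look and compute and a shell command to move; the robot and the scene stay as the last step left them, time stands still between calls to the robot, and variables do not carry over. Pictures are saved under pics/ and viewed, at most 10 in all, crops included, and the job is handed in when it is done.

```bash
ls; mkdir -p pics
cat > h.py <<'E'
import numpy as np, cv2
from cell import *
def shot(n,f=None):
    info=camera_info(n); p,d=camera(n)
    if f: cv2.imwrite('pics/'+f,cv2.cvtColor(p,cv2.COLOR_RGB2BGR))
    return p,d,info
def pts(d,info):
    K=np.array(info['intrinsics']);T=np.array(info['world_from_camera'])
    v,u=np.indices(d.shape); c=np.stack([(u-K[0,2])/K[0,0]*d,(v-K[1,2])/K[1,1]*d,d],-1)
    return c@T[:3,:3].T+T[:3,3]
def ray(uv,info,z):
    K=np.array(info['intrinsics']);T=np.array(info['world_from_camera'])
    r=np.c_[np.atleast_2d(uv),np.ones(len(np.atleast_2d(uv)))]@np.linalg.inv(K).T@T[:3,:3].T
    return T[:3,3]+r*((z-T[2,3])/r[:,2])[:,None]
E
python3 - <<'E'
from h import *
print(read_state(),grip_point_offset)
p,d,i=shot('top','top0.png'); print(i)
np.savez('top0.npz',p=p,d=d)
E
```

```text
pics
{'clock': 0.0, 'joints': array([-1.24961899e+00,  3.00466894e-01,  1.52157897e+00, -5.47305327e-05,
        1.32070200e+00, -6.65904115e-02]), 'qd': array([ 0.00104235,  0.00038264,  0.00114463, -0.00118414,  0.00019651,
        0.00120783]), 'effort': array([ 4.41848943e-04, -5.31808448e+01, -3.52735376e+01,  7.08719459e-02,
        2.44613987e-02, -8.55178951e-05]), 'eef_pos': array([ 207.87297654, -508.9192597 ,  204.88953357]), 'eef_rot': array([-3.14043648e+00, -2.39744590e-05,  3.87781306e-01]), 'wrist_force': array([ 0.11347037, -0.59565848, -0.46309545]), 'moment': array([-0.04706914,  0.01965136, -0.0555631 ]), 'finger_force': 0.0, 'finger_gap': 93.7824006080605} 18.8
{'intrinsics': array([[509.77331524,   0.        , 278.56988861],
       [  0.        , 509.77331524, 208.22430761],
       [  0.        ,   0.        ,   1.        ]]), 'world_from_camera': array([[ 5.72221956e-02, -9.75511990e-01,  2.12372261e-01,
         2.82533481e+02],
       [-9.98361093e-01, -5.57281979e-02,  1.30190660e-02,
        -1.74681436e+02],
       [-8.65131642e-04, -2.12769182e-01, -9.77102107e-01,
         1.17830623e+03],
       [ 0.00000000e+00,  0.00000000e+00,  0.00000000e+00,
         1.00000000e+00]])}
```

View pics/top0.png

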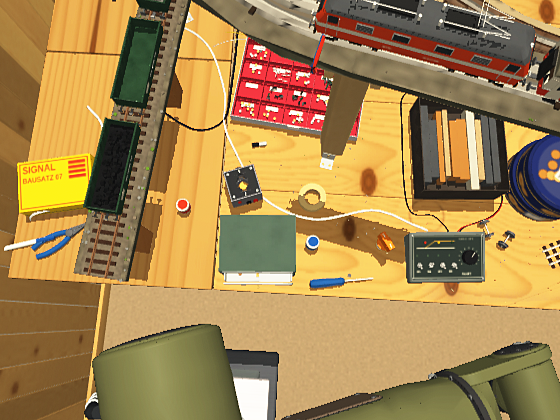

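The picture shows the fuse box at about (242,186), the orange-handled carrier at (386,242), the tape at (312,196), the red tin at (182,206) and the blue tin at (313,242). A model railway runs around the bench.

Run:
```python
from h import *
f=np.load('top0.npz');p,d=f['p'],f['d'];i=camera_info('top')
P=pts(d,i); hsv=cv2.cvtColor(p,cv2.COLOR_RGB2HSV)
for n,(u,v) in dict(box=(242,186),boxcorner=(229,174),carr=(386,242),tape=(303,196),red=(182,206),blue=(313,242),book=(257,240),post=(340,120),rail=(105,250),train=(110,180),redbox=(280,100),ctrl=(445,260),bench=(340,215),tray=(460,150),yellow=(60,180),bridge=(400,70)).items(): print(n,P[v,u].round())
w=np.s_[225:260,365:410]
m=(hsv[w][...,1]>190)&(hsv[w][...,0]<18)&(hsv[w][...,2]>150)
q=P[w][m]; print(m.sum(),q.min(0).round(),q.max(0).round())
t=q[q[:,2]>70]; print(len(t),t.mean(0)); 
if len(t)>3: print(cv2.minAreaRect(t[:,:2].astype(np.float32)))
print(cv2.minAreaRect(q[:,:2].astype(np.float32)))
w=np.s_[155:215,215:270]; q=P[w].reshape(-1,3); t=q[abs(q[:,2]-64)<6]; print('box',len(t),t.mean(0),cv2.minAreaRect(t[:,:2].astype(np.float32)))
cv2.imwrite('pics/c0.png',cv2.cvtColor(np.hstack([cv2.resize(p[155:215,212:272],None,fx=6,fy=6),cv2.resize(p[212:272,356:416],None,fx=6,fy=6)]),cv2.COLOR_RGB2BGR))
```

```text
box [577. -73.  43.]
boxcorner [596. -44.  70.]
carr [ 458. -396.   88.]
tape [ 565. -214.   27.]
red [524.  63.  31.]
blue [ 456. -241.   44.]
book [ 440. -120.  130.]
post [ 671. -273.  236.]
rail [390. 157. 233.]
train [511. 145. 289.]
redbox [ 808. -147.   12.]
ctrl [ 432. -536.   44.]
bench [ 528. -303.   12.]
tray [ 685. -568.   63.]
yellow [566. 346.  47.]
bridge [ 651. -332.  487.]
122 [ 442. -432.    3.] [ 497. -382.   90.]
60 [ 465.51357819 -395.10033492   85.54601565]
((461.7339782714844, -397.91436767578125), (41.0965576171875, 13.402969360351562), 34.56214141845703)
((467.3154602050781, -403.4822998046875), (42.15641784667969, 45.83118438720703), 40.42761993408203)
box 442 [575.40182938 -75.58898683  68.03345696] ((578.0064086914062, -74.10297393798828), (73.50823211669922, 71.99622344970703), 20.182762145996094)
```

View pics/c0.png

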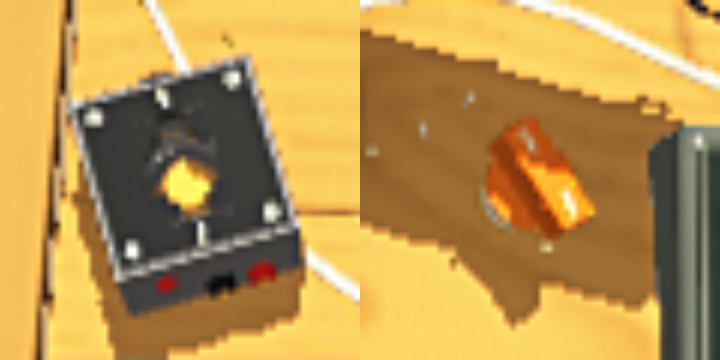

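The crop shows the box ticks at (162,97) and (202,232), so its slots run roughly along world x. The carrier's bar points down and to the right. I'll move above the carrier with the fingers part-closed and look with the wrist camera.

```bash
python3 -m handwheel '0.9 0.4 0 0.35 0.4;0.9 0.4 0 0.35 0.4;0.9 0.4 0 0.35 0.4;0.9 0.4 0 0.35 0.4;0.9 0.4 0 0.35 0.4;0.9 0.4 0 0.35 0.4;0.9 0.4 0 0.35 0.4;0 0 0 0 0.4;0 0 0 0 0.4' 20
python3 - <<'E'
from h import *
print(read_state()['eef_pos'],read_state()['eef_rot'])
p,d,i=shot('wrist','w1.png'); np.savez('w1.npz',p=p,d=d,T=i['world_from_camera']); print(i)
j=camera_info('top')
b=ray([(239,171.2),(245.7,193.7)],j,64); print('ticks',b, np.degrees(np.arctan2(*(b[0]-b[1])[1::-1])))
E
```

```text
clock: 0.8
eef_pos: [461.1, -395.9, 204.5]
eef_rot: [-3.14, 0.0, 0.604]
wrist_force: [-0.8, -1.2, -0.6]
finger_gap: 56.4
finger_force: 0.0
[ 461.10857783 -395.93880559  204.5130849 ] [-3.14016230e+00  3.11426926e-04  6.04418200e-01]
{'intrinsics': array([[332.00217618,   0.        , 279.43000713],
       [  0.        , 332.00217618, 210.88449656],
       [  0.        ,   0.        ,   1.        ]]), 'world_from_camera': array([[ 5.68005165e-01, -7.87379829e-01, -2.39589518e-01,
         5.30111602e+02],
       [-8.23022328e-01, -5.44143444e-01, -1.62917651e-01,
        -3.49338862e+02],
       [-2.09299354e-03,  2.89725590e-01, -9.57107466e-01,
         3.83424668e+02],
       [ 0.00000000e+00,  0.00000000e+00,  0.00000000e+00,
         1.00000000e+00]])}
ticks [[605.59218723 -65.10067649  64.        ]
 [553.91519668 -84.04290567  64.        ]] 20.130438545181544
```

View pics/w1.png

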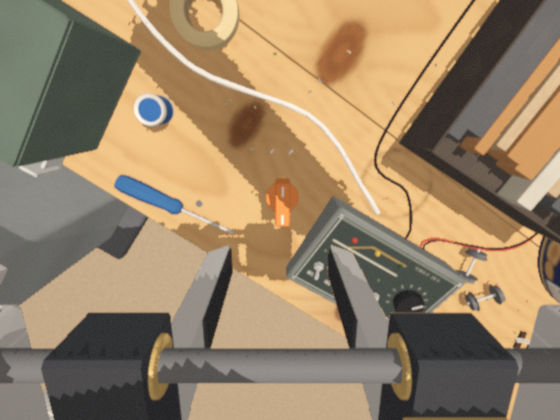

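The wrist view shows the carrier's bar at about (283,203), upright in the image, so the grip axis is aligned. The controller's corner is at about (337,200).

Run:
```python
from h import *
f=np.load('w1.npz');p,d=f['p'],f['d'];i=dict(camera_info('wrist'));i['world_from_camera']=f['T']
P=pts(d,i); hsv=cv2.cvtColor(p,cv2.COLOR_RGB2HSV)
w=np.s_[170:235,260:310]
m=(hsv[w][...,1]>200)&(hsv[w][...,0]<16)&(hsv[w][...,2]>120)
q=P[w]; print('bench z',np.median(P[150:165,205:215,2]))
for r in range(0,65,3):
    c=np.where(m[r])[0]
    if len(c): print(170+r,260+c.min(),260+c.max(),np.median(q[r][c][:,2]).round(1), hsv[w][r,c[len(c)//2]])
c=np.array([[337,200],[289,273]]);print('ctrl corners',ray(c,i,40))
cv2.imwrite('pics/c1.png',cv2.cvtColor(cv2.resize(p[165:240,245:345],None,fx=6,fy=6,interpolation=0),cv2.COLOR_RGB2BGR))
```

```text
bench z 5.165706067372298
ctrl corners [[ 489.16843774 -451.54999252   40.        ]
 [ 389.18727108 -459.04432513   40.        ]]
```

View pics/c1.png

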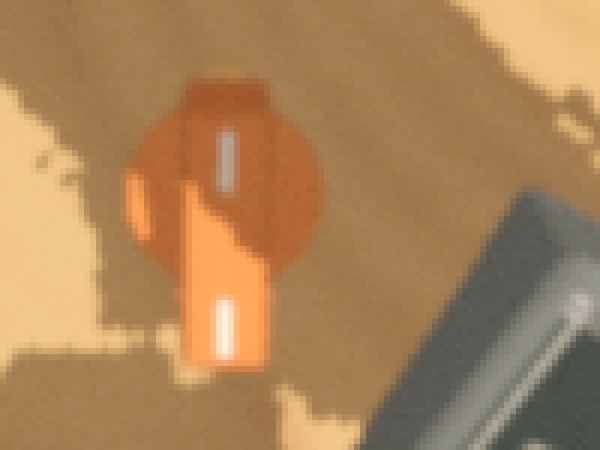

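The crop shows the bar's top face spanning x 182–270 and y 113–370, centred at about (226,243).

Run:
```python
from h import *
f=np.load('w1.npz');i=dict(camera_info('wrist'));i['world_from_camera']=f['T']
a=ray([(282.2,205),(282.2,165+113/6-.5),(282.2,165+370/6-.5)],i,80); print(a)
d=a[1]-a[2]; print(np.linalg.norm(d),np.arctan2(d[1],d[0]),(a[0]-read_state()['eef_pos'])/40)
```

```text
[[ 460.45796503 -399.83495273   80.        ]
 [ 477.69093227 -387.88009795   80.        ]
 [ 442.95591568 -411.97647517   80.        ]]
42.274777023053545 0.6064987820662295 [ 0.01164395 -0.07650378 -3.11851118]
```

```bash
python3 -m handwheel '0 -0.08 -0.6 0 0.4;0 0 -0.8 0 0.4;0 0 -0.8 0 0.4;0 0 -0.7 0 0.4;0 0 -0.5 0 0.4;0 0 -0.25 0 0.4;0 0 -0.13 0 0.4;0 0 0 0 0.4;0 0 0 0 0.4' 
python3 -m handwheel '0 0 0 0 0.9;0 0 0 0 0.9;0 0 0 0 0.9;0 0 0 0 0.9;0 0 0 0 0.9;0 0 0 0 0.9' 30
```

```text
clock: 1.6
eef_pos: [460.0, -401.0, 55.5]
eef_rot: [3.14, -0.0, 0.601]
wrist_force: [-0.5, 0.8, 0.3]
finger_gap: 56.6
finger_force: 0.0
clock: 2.1
eef_pos: [460.2, -400.5, 55.0]
eef_rot: [3.141, -0.0, 0.602]
wrist_force: [-1.8, 1.9, 7.2]
finger_gap: 25.2
finger_force: 34.3
```

```bash
python3 -m handwheel '0 0 0 0 0.9;0 0 0 0 0.9' 30
python3 - <<'E'
from h import *
p,d,i=shot('wrist'); np.savez('w2.npz',p=p,d=d,T=i['world_from_camera'])
cv2.imwrite('pics/w2.png',cv2.cvtColor(cv2.resize(p[150:400,150:420],None,fx=2.2,fy=2.2),cv2.COLOR_RGB2BGR))
E
```

```text
clock: 2.27
eef_pos: [460.2, -400.5, 55.0]
eef_rot: [3.141, -0.0, 0.602]
wrist_force: [-2.1, 1.1, 5.7]
finger_gap: 24.4
finger_force: 33.8
```

View pics/w2.png

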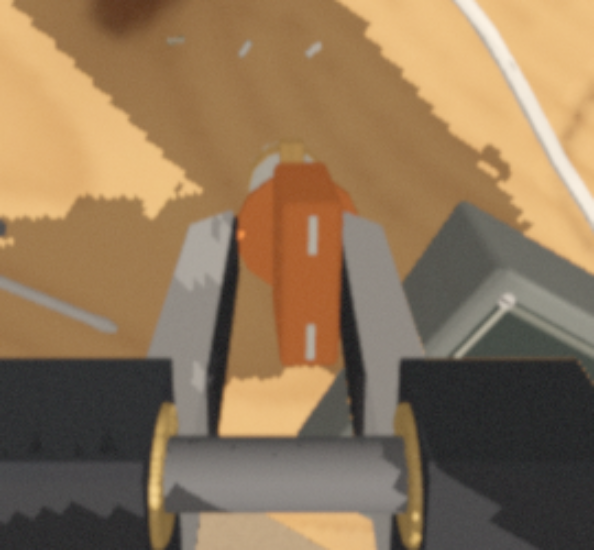

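The carrier has tilted: the left pad bears on the flange edge and the right pad on the bar. I'll measure the tilt before easing off.

Run:
```python
from h import *
f=np.load('w2.npz');p,d=f['p'],f['d'];i=dict(camera_info('wrist'));i['world_from_camera']=f['T']
P=pts(d,i); s=read_state(); c,sn=np.cos(.602),np.sin(.602)
R=np.array([[c,sn,0],[sn,-c,0],[0,0,1]]) # tool x, tool y, up
def at(u,v): 
    q=P[int(150+v/2.2)-1:int(150+v/2.2)+2,int(150+u/2.2)-1:int(150+u/2.2)+2].reshape(-1,3); return (R@(np.median(q,0)-[s['eef_pos'][0],s['eef_pos'][1],0])).round(1)
for n,uv in dict(topL=(290,270),topR=(328,270),topL2=(290,340),topR2=(328,340),end=(305,180),flL=(252,220),flL2=(262,260),flR=(343,200),stem=(265,165),lug=(290,150),fingL=(205,240),fingR=(365,240),tipL=(225,225),tipR=(352,225),bench=(330,100)).items(): print(n,at(*uv))
```

```text
topL [ 6.9  1.3 86. ]
topR [ 6.5 10.3 84.8]
topL2 [-11.4   1.3  85.5]
topR2 [-11.4  10.5  85.2]
end [22.9  4.9 70.9]
flL [ 5.9 -8.6 56.2]
flL2 [-5.6 -5.8 56.7]
flR [11.6 15.7 54.7]
stem [10.8 -5.8 26.5]
lug [18.5  1.5 35.4]
fingL [  8.1 -18.8  73.5]
fingR [ 8.  19.3 73.6]
tipL [  8.5 -14.6  64.3]
tipR [ 8.5 17.3 64.9]
bench [25.5 15.1  5.5]
```

```bash
python3 -m handwheel '0 0 0 0 0.72;0 0 0 0 0.7;0 0 0 0 0.66;0 0 0 0 0.6;0 0 0 0 0.5;0 0 0 0 0.5;0 0 0.2 0 0.5;0 0 0 0 0.5;0 0 0 0 0.5' 20
python3 - <<'E'
from h import *
p,d,i=shot('wrist'); np.savez('w3.npz',p=p,d=d,T=i['world_from_camera'])
cv2.imwrite('pics/w3.png',cv2.cvtColor(cv2.resize(p[150:400,150:420],None,fx=2.2,fy=2.2),cv2.COLOR_RGB2BGR))
E
```

```text
clock: 3.07
eef_pos: [460.2, -400.5, 62.8]
eef_rot: [3.141, -0.0, 0.602]
wrist_force: [0.1, 0.1, 0.1]
finger_gap: 46.8
finger_force: 0.0
```

View pics/w3.png

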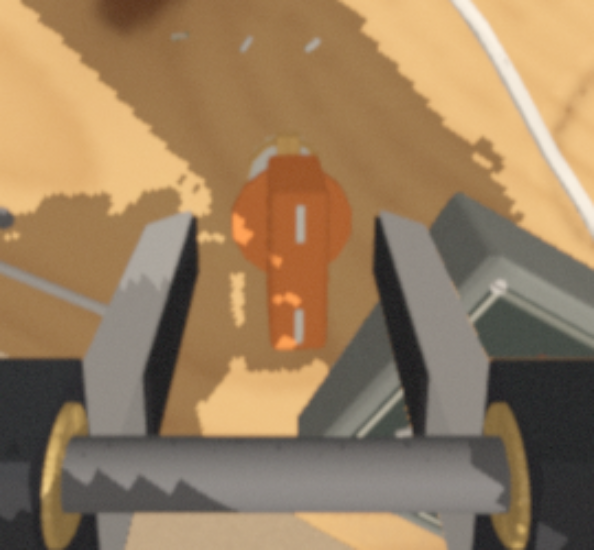

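The carrier is upright again, with the bar's top face at crop x 268–327, y 192–348. It lies slightly right of the finger centre line, which is at about x 287.

Run:
```python
from h import *
f=np.load('w3.npz');i=dict(camera_info('wrist'));i['world_from_camera']=f['T']
a=ray([(150+297.7/2.2,150+v/2.2) for v in (270,192,348)],i,80); print(a); d=a[1]-a[2]; print(np.linalg.norm(d),np.arctan2(d[1],d[0]))
s=read_state(); print(s['eef_pos'],(a[0]-s['eef_pos'])/40)
T=f['T'];print(T, )
```

```text
[[ 461.77369092 -403.85772547   80.        ]
 [ 478.59249349 -392.19343946   80.        ]
 [ 443.76402089 -416.34790969   80.        ]]
42.38467807745599 0.6063681374203655
[ 460.06527863 -400.42021786   62.49664503] [ 0.04271031 -0.08593769  0.43758387]
[[ 5.65664048e-01 -7.89422493e-01 -2.38403674e-01  5.28996871e+02]
 [-8.24635760e-01 -5.41433022e-01 -1.63786889e-01 -3.53851852e+02]
 [ 2.17432477e-04  2.89244549e-01 -9.57255213e-01  2.41759616e+02]
 [ 0.00000000e+00  0.00000000e+00  0.00000000e+00  1.00000000e+00]]
```

```bash
python3 -m handwheel '0.04 -0.08 -0.05 0 0.5;0 0 0 0 0.5;0 0 0 0 0.7;0 0 0 0 0.78;0 0 0 0 0.85;0 0 0 0 0.95;0 0 0 0 0.95;0 0 0 0 0.95;0 0 0 0 0.95' 30
```

```text
clock: 3.87
eef_pos: [461.6, -403.5, 60.3]
eef_rot: [3.142, -0.0, 0.602]
wrist_force: [-0.3, 0.7, -0.3]
finger_gap: 14.1
finger_force: 30.0
```

```bash
python3 -m handwheel '0 0 0.3 0 0.95;0 0 0.7 0 0.95;0 0 0.9 0 0.95;0 0 0.9 0 0.95;0 0 0.7 0 0.95;0 0 0 0 0.95;0 0 0 0 0.95' 30
python3 - <<'E'
from h import *
f=np.load('top0.npz');d=f['d'];P=pts(d,camera_info('top'))[d>0]
print('     y:',*range(-600,200,40))
for x in range(320,800,40):
    r=[]
    for y in range(-600,200,40):
        q=P[(P[:,0]>=x)&(P[:,0]<x+40)&(P[:,1]>=y)&(P[:,1]<y+40)]
        r.append('%4d'%np.percentile(q[:,2],98) if len(q) else '   .')
    print(x,*r)
E
```

```text
clock: 4.45
eef_pos: [461.9, -403.9, 202.3]
eef_rot: [3.138, -0.001, 0.602]
wrist_force: [-0.0, 0.3, -2.2]
finger_gap: 13.8
finger_force: 30.0
     y: -600 -560 -520 -480 -440 -400 -360 -320 -280 -240 -200 -160 -120 -80 -40 0 40 80 120 160
320    9    9    8    9    9    9   10    9   21   10   88   86   86   86    8    4    3  228  240  240
360   39   39   40   40   10   16   18   26   28  129  133  133  133  134    8    5    4  228  240  241
400   61   56   52   51   10   10    9   10    9  130  134  134  134  134    9    4    4  229  241  240
440   64   57   59   58   88   88   10   10   42   42  134  134  133  134    7    4    4  231  296  297
480   61   60   60   58   10   10   11   11   13   13  134  134  133  134  129    4   32  297  294  298
520   11   12   11   12   13   13   13   12   28   28   13   13   73   73    9    4   33  297  288  297
560  488  548  492  490  489   10    9    9   29   28   11   10   74   74   72    5    4  297  287  298
600   71  544  582  588  586  580  491  491  489   11   10   10   74   73   28    5    5  296  296  298
640   71  565  582  598  620  598  593  593  586  580  490  489   10   14   10    5    5  296  296  297
680   70  491   73   93  588  598  594  595  597  588  528  509  491  490   14    6  226  297  298  297
720   71   73   73   91   11   10   32   27  286  526  511  511  509  491  490   10  228  297  297    .
760   70   70   72   92   10   10   34    .   30   31   30   30   29   20   33    5  229  297  298    .
```

```bash
R='x'; python3 -m handwheel '0.2 0.2 0.1 1 0.95;0.2 0.2 0 1 0.95;0.2 0.2 0 1 0.95;0.2 0.2 0 1 0.95;0.2 0.2 0 1 0.95;0.2 0.2 0 1 0.95;0.2 0.2 0 1 0.95;0.2 0.2 0 1 0.95;0.2 0.2 0 1 0.95;0.2 0.2 0 1 0.95;0.2 0.2 0 1 0.95;0.2 0.2 0 1 0.95' 30
python3 -m handwheel '0.1 0.25 0 1 0.95;0.1 0.25 0 1 0.95;0.1 0.25 0 1 0.95;0.1 0.25 0 1 0.95;0.1 0.25 0 1 0.95;0.1 0.25 0 1 0.95;0.1 0.25 0 1 0.95;0.1 0.25 0 1 0.95;0.1 0.25 0 1 0.95;0 0.25 0 1 0.95;0 0.25 0 1 0.95;0 0.25 0 1 0.95'
python3 -m handwheel '0 0.2 0 1 0.95;0 0.2 0 1 0.95;0 0.2 0 1 0.95;0 0.2 0 1 0.95;0 0.2 0 1 0.95;0 0.2 0 1 0.95;0 0.2 0 1 0.95;0 0.2 0 1 0.95;0 0.1 0 1 0.95;0 0 0 0.1 0.95;0 0 0 0 0.95;0 0 0 0 0.95'
python3 - <<'E'
from h import *
s=read_state();print(s['eef_pos'],s['eef_rot'],s['joints'])
p,d,i=shot('wrist'); np.savez('w4.npz',p=p,d=d,T=i['world_from_camera'])
cv2.imwrite('pics/w4.png',cv2.cvtColor(cv2.resize(p[100:300,180:440],None,fx=3,fy=3),cv2.COLOR_RGB2BGR))
E
```

```text
clock: 5.45
eef_pos: [557.4, -306.8, 202.6]
eef_rot: [-3.139, -0.002, 1.653]
wrist_force: [-0.5, -0.2, -1.0]
finger_gap: 13.7
finger_force: 30.0
clock: 6.45
eef_pos: [593.0, -186.8, 202.5]
eef_rot: [-3.141, -0.003, 2.7]
wrist_force: [0.6, 0.3, -0.8]
finger_gap: 14.2
finger_force: 30.0
clock: 7.45
eef_pos: [593.3, -119.8, 203.5]
eef_rot: [3.141, -0.001, -2.796]
wrist_force: [-0.0, -0.6, -1.5]
finger_gap: 14.0
finger_force: 30.0
[ 593.3057196  -119.7779286   203.53127793] [ 3.14096783e+00 -1.05969578e-03 -2.79598821e+00] [-2.59670131e-01  4.26173293e-01  1.35463190e+00 -9.11125572e-05
  1.36201441e+00 -2.17605163e+00]
```

View pics/w4.png

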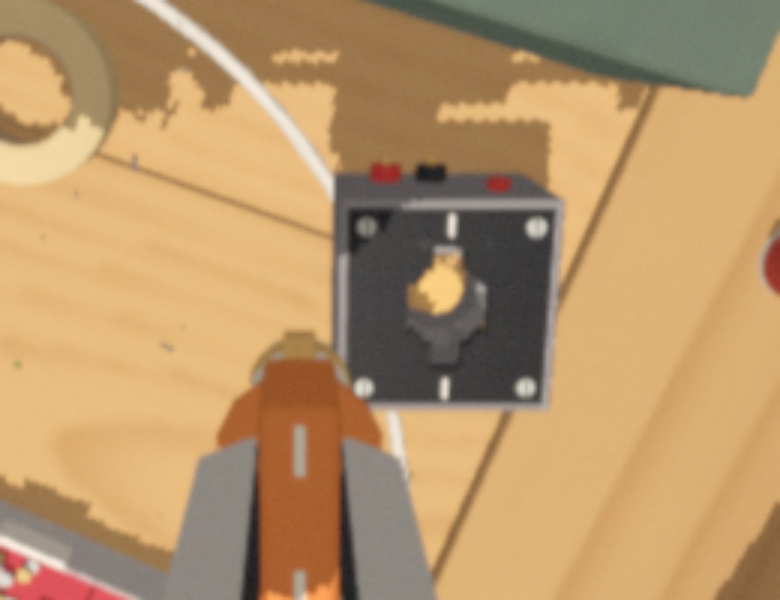

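The view shows the box ticks at (452,225) and (445,388), screws at (367,228), (537,228), (526,387) and (363,387), and the hole centred near (446,305). The carrier's bar is centred on x 300, with the front top edge at y 405 and the lug tip at (300,333).

Run:
```python
from h import *
f=np.load('w4.npz');i=dict(camera_info('wrist'));i['world_from_camera']=f['T']
U=lambda l:[(180+(u+.5)/3-.5,100+(v+.5)/3-.5) for u,v in l]
t=ray(U([(452,225),(445,388)]),i,64); sc=ray(U([(367,228),(537,228),(526,387),(363,387)]),i,64)
ang=lambda a,b: np.degrees(np.arctan2(*(a-b)[1::-1]))
print('ticks',t.mean(0),ang(t[1],t[0]),np.linalg.norm(t[1]-t[0])); print('screws',sc.mean(0),ang(sc[3],sc[0]),ang(sc[2],sc[1]),ang(sc[0],sc[1])-90)
s=read_state(); zt=s['eef_pos'][2]
b=ray(U([(299.5,405),(299.5,450),(299.5,578)]),i,zt+19.7); l=ray(U([(299.5,333)]),i,zt-30.3)
y=s['eef_rot'][2]; R=np.array([[np.cos(y),np.sin(y)],[np.sin(y),-np.cos(y)]])
print('tool coords bar',(b[:,:2]-s['eef_pos'][:2])@R.T,'lug',(l[:,:2]-s['eef_pos'][:2])@R.T, 'bar ang',ang(b[0],b[2]), 'tool',np.degrees(y))
print('mouth in tool',R@(t.mean(0)-s['eef_pos'])[:2],R@(sc.mean(0)-s['eef_pos'])[:2])
```

```text
ticks [577.97236901 -73.52199896  64.        ] 19.879461973527118 55.98618118851323
screws [578.28763731 -73.48049285  64.        ] 19.477893332822987 19.80686647447872 -160.2359575132734
tool coords bar [[25.44269801 -0.79565538]
 [17.13540918 -0.80005769]
 [-7.82960099 -0.8132875 ]] lug [[23.23414433 -0.72039373]] bar ang -160.2180908406457 tool -160.18772785179155
mouth in tool [-1.22187063 48.8094934 ] [-1.53254569 48.74168583]
```

Run:
```python
from h import *
for n in ('w1','w3','w4'):
    print(n,np.load(n+'.npz')['T'][:,3], np.load(n+'.npz')['T'][:3,2])
s=read_state();print(s['eef_pos'],s['eef_rot'],s['qd'],s['clock'])
i=camera_info('wrist');print(i['world_from_camera'][:,3],i['world_from_camera'][:3,2])
y=s['eef_rot'][2]; R=np.array([[np.cos(y),np.sin(y)],[np.sin(y),-np.cos(y)]]); print(R@(i['world_from_camera'][:2,3]-s['eef_pos'][:2]))
T=np.load('w3.npz')['T'];y=.602; R=np.array([[np.cos(y),np.sin(y)],[np.sin(y),-np.cos(y)]]); print(R@(T[:2,3]-[460.1,-400.4]), R@T[:2,2])
```

```text
w1 [ 530.11160177 -349.33886238  383.42466788    1.        ] [-0.23958952 -0.16291765 -0.95710747]
w3 [ 528.99687142 -353.85185166  241.75961632    1.        ] [-0.23840367 -0.16378689 -0.95725521]
w4 [ 512.7080651  -149.98486798  382.5445184     1.        ] [ 0.27105066  0.09881897 -0.95747916]
[ 593.36628543 -119.85651041  203.7225198 ] [ 3.14113224e+00 -7.68360774e-04 -2.79580327e+00] [-0.00079112 -0.00187332 -0.00168396  0.00248829  0.00052893 -0.00682828] 7.5
[ 512.72208372 -150.06974123  382.6992569     1.        ] [ 0.27132713  0.09881587 -0.95740118]
[86.11118122 -1.0913546 ]
[83.14496855  0.65054639] [-2.89244631e-01 -1.21763445e-05]
```

```bash
python3 -m handwheel '-0.15 0.6 0 0 0.95;-0.15 0.61 0 0 0.95;0 0 -0.5 0 0.95;0 0 -0.6 0 0.95;0 0 -0.5 0 0.95;0 0 -0.3 0 0.95;0 0 0 0 0.95;0 0 0 0 0.95' 45
python3 - <<'E'
from h import *
s=read_state();print(s['eef_pos'],s['eef_rot'])
p,d,i=shot('wrist'); np.savez('w5.npz',p=p,d=d,T=i['world_from_camera'])
cv2.imwrite('pics/w5.png',cv2.cvtColor(cv2.resize(p[140:300,190:390],None,fx=4,fy=3.75),cv2.COLOR_RGB2BGR))
E
```

```text
clock: 8.17
eef_pos: [581.7, -71.4, 128.5]
eef_rot: [3.141, -0.0, -2.794]
wrist_force: [-0.0, 0.2, -0.6]
finger_gap: 13.8
finger_force: 45.0
[581.65727218 -71.41495216 128.456807  ] [ 3.14141312e+00 -3.36985291e-04 -2.79414893e+00]
```

View pics/w5.png

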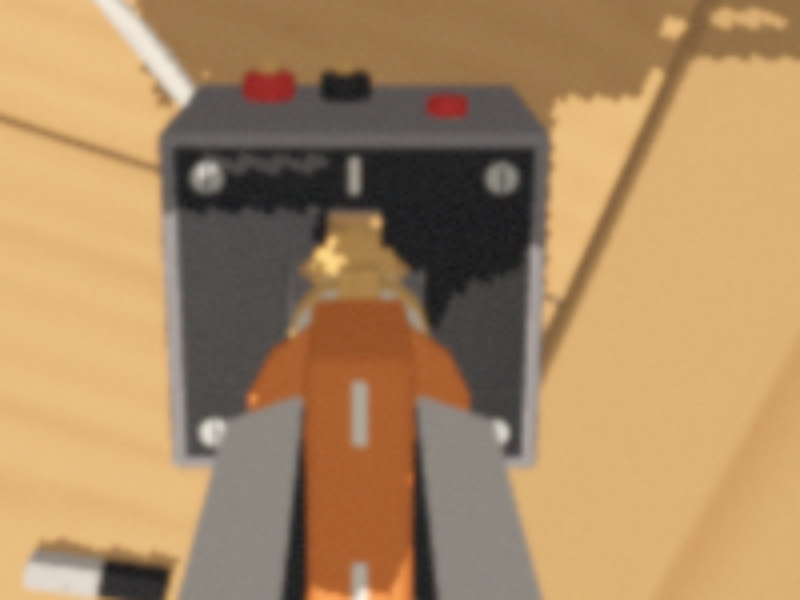

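The slot end is at (355,212), the tick at (355,176), and the screws at (207,180), (501,180), (212,432) and (497,432). The bar's axis is at x 360 with its front top edge at y 357, so the carrier is nearly over the mouth.

Run:
```python
from h import *
f=np.load('w5.npz');i=dict(camera_info('wrist'));i['world_from_camera']=f['T']
U=lambda l:[(190+(u+.5)/4-.5,140+(v+.5)/3.75-.5) for u,v in l]
s=read_state(); zt=s['eef_pos'][2]; y=s['eef_rot'][2]; R=np.array([[np.cos(y),np.sin(y)],[np.sin(y),-np.cos(y)]])
L=lambda l,z:(ray(U(l),i,z)[:,:2]-s['eef_pos'][:2])@R.T
sc=L([(207,180),(501,180),(212,432),(497,432)],64); print('screw mean',sc.mean(0),sc)
print('tick',L([(355,176)],64),'slot end',L([(355,212)],64))
print('bar front,ticks',L([(360,357),(360,413),(360,590)],zt+19.7))
```

```text
screw mean [ 3.83709564 -1.65431208] [[ 31.2810239  -29.21836338]
 [ 31.23541312  25.90661394]
 [-23.55488933 -30.07312936]
 [-23.61316515  26.76763049]]
tick [[32.07567891 -1.46985057]] slot end [[24.66078402 -1.48131958]]
bar front,ticks [[25.96082422 -0.65843281]
 [17.71972957 -0.66220768]
 [-9.9256383  -0.67487074]]
```

```bash
python3 -m handwheel '0.02 -0.01 0 0 0.95;0 0 -0.1 0 0.95;0 0 -0.1 0 0.95;0 0 -0.1 0 0.95;0 0 0 0 0.95;0 0 0 0 0.95' 45; python3 -m handwheel '0 0 -0.08 0 0.95;0 0 -0.08 0 0.95;0 0 -0.08 0 0.95;0 0 0 0 0.95;0 0 0 0 0.95'
```

```text
clock: 8.72
eef_pos: [582.1, -71.7, 115.8]
eef_rot: [3.141, -0.001, -2.793]
wrist_force: [-1.2, -2.1, -1.0]
finger_gap: 13.9
finger_force: 45.0
clock: 9.13
eef_pos: [582.2, -71.5, 106.2]
eef_rot: [3.141, -0.001, -2.793]
wrist_force: [-1.6, -2.3, -2.1]
finger_gap: 13.6
finger_force: 45.0
```

```bash
python3 -m handwheel '-0.01 -0.015 0 0 0.95;0 0 -0.06 0 0.95;0 0 -0.06 0 0.95;0 0 0 0 0.95;0 0 0 0 0.95' 45; python3 -m handwheel '0 0 -0.04 0 0.95;0 0 -0.04 0 0.95;0 0 0 0 0.95;0 0 0 0 0.95'
```

```text
clock: 9.55
eef_pos: [582.0, -72.0, 101.7]
eef_rot: [3.141, -0.0, -2.793]
wrist_force: [0.0, 0.0, -1.3]
finger_gap: 13.8
finger_force: 45.0
clock: 9.88
eef_pos: [581.9, -72.1, 98.5]
eef_rot: [3.141, -0.0, -2.793]
wrist_force: [0.6, -0.5, -1.3]
finger_gap: 13.6
finger_force: 45.0
```

```bash
python3 -m handwheel '0 0 -0.04 0 0.95;0 0 -0.04 0 0.95;0 0 -0.04 0 0.95;0 0 0 0 0.95;0 0 0 0 0.95' 50; python3 -m handwheel '0 0 -0.04 0 0.95;0 0 -0.04 0 0.95;0 0 -0.04 0 0.95;0 0 0 0 0.95;0 0 0 0 0.95'
```

```text
clock: 10.3
eef_pos: [582.2, -72.2, 94.1]
eef_rot: [-3.141, 0.001, -2.793]
wrist_force: [-0.2, -0.4, 3.9]
finger_gap: 13.3
finger_force: 50.0
clock: 10.72
eef_pos: [582.3, -72.2, 89.5]
eef_rot: [-3.141, 0.001, -2.793]
wrist_force: [0.0, -0.1, 7.4]
finger_gap: 13.8
finger_force: 50.0
```

```bash
python3 -m handwheel '0 0 -0.04 0 0.95;0 0 -0.04 0 0.95;0 0 -0.04 0 0.95;0 0 -0.04 0 0.95;0 0 -0.03 0 0.95;0 0 0 0 0.95;0 0 0 0 0.95' 50
```

```text
clock: 11.3
eef_pos: [582.4, -72.2, 82.5]
eef_rot: [-3.141, 0.001, -2.793]
wrist_force: [-2.2, 0.8, 11.6]
finger_gap: 13.3
finger_force: 50.0
```

```bash
python3 -m handwheel '0 0 -0.04 0 0.95;0 0 0 0 0.95;0 0 0 -0.3 0.95;0 0 0 -0.3 0.95;0 0 0 -0.4 0.95;0 0 0 0 0.95' 50; python3 -c "
from h import *
s=read_state();print(s['moment'],s['wrist_force'],s['eef_rot'])"
```

```text
clock: 11.8
eef_pos: [582.7, -72.5, 81.2]
eef_rot: [-3.14, 0.002, -2.883]
wrist_force: [-1.4, -1.0, 13.7]
finger_gap: 13.9
finger_force: 50.0
[-0.07696972  0.36590989 -0.01444261] [-1.42633621 -1.01516217 13.70119196] [-3.14032477e+00  1.92743423e-03 -2.88250409e+00]
```

```bash
python3 -m handwheel '0 -0.005 0 -0.4 0.95;0 -0.005 0 -0.5 0.95;0 -0.003 0 -0.5 0.95;0 -0.003 0 -0.5 0.95;0 0 0 0 0.95;0 0 0 0 0.95' 50; python3 -c "
from h import *
s=read_state();print(s['moment'],s['wrist_force'],s['eef_rot'])"
python3 -m handwheel '0 -0.003 0 -0.5 0.95;0 -0.003 0 -0.5 0.95;0 -0.003 0 -0.5 0.95;0 -0.003 0 -0.5 0.95;0 0 0 0 0.95;0 0 0 0 0.95' 50; python3 -c "
from h import *
s=read_state();print(s['moment'],s['wrist_force'],s['eef_rot'])"
```

```text
clock: 12.3
eef_pos: [582.8, -73.1, 81.2]
eef_rot: [-3.141, 0.002, -3.046]
wrist_force: [-1.0, -0.9, 13.8]
finger_gap: 13.8
finger_force: 50.0
[-0.14913342  0.19848948  0.04230995] [-0.97317981 -0.91605741 13.82959397] [-3.14055602e+00  2.44913551e-03 -3.04640642e+00]
clock: 12.8
eef_pos: [582.8, -73.6, 81.2]
eef_rot: [-3.141, 0.003, 3.062]
wrist_force: [-0.7, -1.6, 13.6]
finger_gap: 13.6
finger_force: 50.0
[-0.1996514   0.27788587  0.03466949] [-0.72008734 -1.56078634 13.56438431] [-3.14096184e+00  2.52099399e-03  3.06225308e+00]
```

```bash
python3 -m handwheel '0 -0.01 0 -0.5 0.95;0 -0.005 0 -0.5 0.95;0 -0.005 0 -0.5 0.95;0 -0.005 0 -0.4 0.95;0 0 0 0 0.95;0 0 0 0 0.95' 50; python3 -c "
from h import *
s=read_state();print(s['moment'],s['wrist_force'],s['eef_rot'])"
python3 -m handwheel '0 -0.003 0 -0.5 0.95;0 -0.003 0 -0.5 0.95;0 -0.003 0 -0.5 0.95;0 -0.003 0 -0.3 0.95;0 0 0 0 0.95;0 0 0 0 0.95' 50; python3 -c "
from h import *
s=read_state();print(s['moment'],s['wrist_force'],s['eef_rot'])"
```

```text
clock: 13.3
eef_pos: [582.8, -74.5, 81.2]
eef_rot: [3.142, 0.003, 2.896]
wrist_force: [-0.5, 0.9, 12.7]
finger_gap: 13.5
finger_force: 50.0
[0.12623159 0.17862084 0.00845015] [-0.49687018  0.93425218 12.6766445 ] [3.14154167e+00 2.67704340e-03 2.89642081e+00]
clock: 13.8
eef_pos: [582.7, -75.0, 81.2]
eef_rot: [3.141, 0.002, 2.739]
wrist_force: [-1.5, -0.5, 13.6]
finger_gap: 13.6
finger_force: 50.0
[-0.00183162  0.35886525  0.00824746] [-1.50727593 -0.46302208 13.64687136] [3.14131223e+00 2.22868804e-03 2.73940989e+00]
```

```bash
cat > m.py <<'E'
from h import *
s=read_state();print('Mz',s['moment'][2].round(3),s['wrist_force'].round(1),'turned',round((2.7394+.751-2*0-s['eef_rot'][2]),3))
E
for k in 1; do python3 -m handwheel '0 -0.003 0 -0.3 0.95;0 -0.003 0 -0.3 0.95;0 0 0 0 0.95' 50 >/dev/null; python3 m.py; done
python3 -m handwheel '0 -0.003 0 -0.3 0.95;0 -0.003 0 -0.3 0.95;0 0 0 0 0.95' 50 >/dev/null; python3 m.py
```

```text
Mz 0.011 [-2.4 -0.5 13.3] turned 0.805
Mz 0.04 [-2.2 -0.9 12.2] turned 0.857
```

```bash
python3 -m handwheel '-0.01 -0.003 0 -0.3 0.95;0 0 0 -0.2 0.95;0 0 0 0 0.95' 50 >/dev/null; python3 m.py
python3 -m handwheel '0 -0.003 0 -0.3 0.95;0 0 0 -0.2 0.95;0 0 0 0 0.95' 50 >/dev/null; python3 m.py
```

```text
Mz 0.074 [-0.6 -0.1 12.9] turned 0.9
Mz -0.012 [-0.9 -0.6 12.5] turned 0.944
```

```bash
python3 -m handwheel '-0.003 -0.003 0 -0.3 0.95;0 0 0 -0.2 0.95;0 0 0 0 0.95' 50 >/dev/null; python3 m.py
python3 -m handwheel '-0.003 -0.003 0 -0.2 0.95;0 0 0 -0.2 0.95;0 0 0 0 0.95' 50 >/dev/null; python3 m.py
```

```text
Mz 0.033 [-1.3 -0.4 12.8] turned 0.988
Mz -0.053 [-0.9 -0.7 13. ] turned 1.022
```

```bash
python3 -m handwheel '-0.003 -0.003 0 -0.2 0.95;0 0 0 -0.2 0.95;0 0 0 0 0.95' 50 >/dev/null; python3 m.py
```

```text
Mz 0.056 [-0.1 -0.4 13.4] turned 1.057
```

```bash
python3 -m handwheel '-0.003 -0.002 0 -0.2 0.95;0 0 0 -0.2 0.95;0 0 0 0 0.95' 50 >/dev/null; python3 m.py
python3 -m handwheel '-0.003 -0.002 0 -0.2 0.95;0 0 0 -0.2 0.95;0 0 0 0 0.95' 50 >/dev/null; python3 m.py
```

```text
Mz 0.051 [-0.9  0.6 13.5] turned 1.092
Mz 0.063 [-1.  -0.1 13.5] turned 1.127
```

```bash
python3 -m handwheel '-0.003 -0.002 0 -0.2 0.95;0 0 0 -0.2 0.95;0 0 0 0 0.95' 50 >/dev/null; python3 m.py
```

```text
Mz 0.031 [-0.6 -0.1 12.7] turned 1.162
```

```bash
python3 -m handwheel '-0.003 -0.002 0 -0.2 0.95;0 0 0 -0.2 0.95;0 0 0 0 0.95' 50 >/dev/null; python3 m.py
python3 -m handwheel '-0.003 -0.002 0 -0.2 0.95;0 0 0 -0.2 0.95;0 0 0 0 0.95' 50 >/dev/null; python3 m.py
```

```text
Mz -0.007 [-1.  -0.6 13. ] turned 1.197
Mz 0.03 [-0.2 -0.8 13.8] turned 1.232
```

```bash
python3 -m handwheel '-0.003 -0.002 0 -0.2 0.95;0 0 0 -0.2 0.95;0 0 0 0 0.95' 50 >/dev/null; python3 m.py
```

```text
Mz -0.024 [-0.3 -0.5 12.5] turned 1.267
```

```bash
python3 -m handwheel '-0.003 -0.002 0 -0.2 0.95;0 0 0 -0.2 0.95;0 0 0 0 0.95' 50 >/dev/null; python3 m.py
python3 -m handwheel '-0.003 -0.002 0 -0.2 0.95;0 0 0 -0.1 0.95;0 0 0 0 0.95' 50 >/dev/null; python3 m.py
```

```text
Mz 0.04 [ 0.7  0.1 13.7] turned 1.302
Mz 0.064 [ 0.2 -0.2 12.5] turned 1.327
```

```bash
python3 -m handwheel '-0.003 0 0 -0.2 0.95;0 0 0 -0.1 0.95;0 0 0 0 0.95' 50 >/dev/null; python3 m.py
```

```text
Mz 0.029 [ 0.3 -1.4 13. ] turned 1.353
```

```bash
python3 -m handwheel '0 0 0 -0.2 0.95;0 0 0 -0.1 0.95;0 0 0 0 0.95;0 0 0 0 0.95' 50 >/dev/null; python3 m.py
```

```text
Mz 0.051 [-0.8 -0.4 13.5] turned 1.379
```

```bash
python3 -m handwheel '0 0 0 -0.2 0.95;0 0 0 -0.1 0.95;0 0 0 0 0.95;0 0 0 0 0.95' 50 >/dev/null; python3 m.py
```

```text
Mz 0.119 [-4.  -2.6 15.2] turned 1.405
```

```bash
python3 -m handwheel '0 0 0 -0.1 0.95;0 0 0 0 0.95;0 0 0 0 0.95' 50 >/dev/null; python3 m.py; python3 -m handwheel '0 0 0 0 0.95' 50 >/dev/null; python3 m.py
```

```text
Mz 0.175 [-4.3 -1.7 14.8] turned 1.414
Mz 0.136 [-4.7 -2.7 15.2] turned 1.414
```

```bash
python3 -m handwheel '0 0 0 0.2 0.95;0 0 0 0 0.95;0 0 0.03 0 0.95;0 0 0.03 0 0.95;0 0 0.03 0 0.95;0 0 0 0 0.95;0 0 0 0 0.95' 50; python3 m.py;  python3 -m handwheel '0 0 0.03 0 0.95;0 0 0.03 0 0.95;0 0 0 0 0.95;0 0 0 0 0.95' 50; python3 m.py
```

```text
clock: 19.38
eef_pos: [580.7, -76.9, 84.5]
eef_rot: [3.141, 0.002, 2.094]
wrist_force: [-1.3, -0.9, 11.8]
finger_gap: 13.9
finger_force: 50.0
Mz 0.059 [-1.3 -0.9 11.8] turned 1.397
clock: 19.72
eef_pos: [580.6, -76.9, 86.8]
eef_rot: [3.141, 0.001, 2.094]
wrist_force: [-0.6, -1.1, 9.1]
finger_gap: 13.7
finger_force: 50.0
Mz 0.06 [-0.6 -1.1  9.1] turned 1.397
```

```bash
python3 -m handwheel '0 0 0.03 0 0.95;0 0 0.02 0 0.95;0 0 0 0 0.95;0 0 0 0 0.95' 50; python3 m.py
```

```text
clock: 20.05
eef_pos: [580.6, -76.8, 88.6]
eef_rot: [3.141, 0.001, 2.094]
wrist_force: [-0.4, -1.8, 7.9]
finger_gap: 13.7
finger_force: 50.0
Mz 0.068 [-0.4 -1.8  7.9] turned 1.397
```

```bash
python3 -m handwheel '0 0 0.015 0 0.95;0 0 0.015 0 0.95;0 0 0 0 0.95;0 0 0 0 0.95' 50; python3 m.py
```

```text
clock: 20.38
eef_pos: [580.4, -76.8, 89.0]
eef_rot: [3.141, 0.001, 2.094]
wrist_force: [4.1, -4.6, 0.7]
finger_gap: 13.5
finger_force: 50.0
Mz 0.014 [ 4.1 -4.6  0.7] turned 1.397
```

The force dropped and the rise stopped at 89 mm, so the lugs are in the notches. I'll release gently.

```bash
python3 -m handwheel '0 0 -0.015 0 0.95;0 0 0 0 0.95;0 0 0 0 0.95' 10; python3 m.py; python3 -m handwheel '0 0 0 0 0.84;0 0 0 0 0.82;0 0 0 0 0.8;0 0 0 0 0.75;0 0 0 0 0.7;0 0 0 0 0.7;0 0 0 0 0.7' 5; python3 m.py
```

```text
clock: 20.63
eef_pos: [580.4, -76.6, 88.9]
eef_rot: [3.141, 0.001, 2.094]
wrist_force: [1.2, -2.9, 5.3]
finger_gap: 14.0
finger_force: 10.0
Mz 0.017 [ 1.2 -2.9  5.3] turned 1.397
clock: 21.22
eef_pos: [580.1, -76.4, 88.4]
eef_rot: [-3.141, -0.0, 2.094]
wrist_force: [0.2, -0.1, 0.5]
finger_gap: 28.4
finger_force: 0.0
Mz 0.05 [ 0.2 -0.1  0.5] turned 1.397
```

Released. I'll retreat straight up and check.

```bash
python3 -m handwheel '0 0 0.2 0 0.65;0 0 0.5 0 0.6;0 0 0.8 0 0.6;0 0 0.9 0 0.6;0 0 0.6 0 0.6;0 0 0 0 0.6;0 0 0 0 0.6'
python3 - <<'E'
from h import *
s=read_state(); p,d,i=shot('wrist'); P=pts(d,i)
a=p[120:280,180:380]; cv2.imwrite('pics/w6.png',cv2.cvtColor(cv2.resize(a,None,fx=4,fy=3.75),cv2.COLOR_RGB2BGR))
q=P[120:280,180:380].reshape(-1,3); hs=cv2.cvtColor(a,cv2.COLOR_RGB2HSV).reshape(-1,3)
m=(hs[:,1]>130)&(hs[:,0]<14)&(q[:,2]>95); t=q[m]; top=t[t[:,2]>np.percentile(t[:,2],60)]
r=cv2.minAreaRect(top[:,:2].astype(np.float32)); b=q[(abs(q[:,2]-69)<4)&(hs[:,2]<90)]
print(np.median(top[:,2]),r,'box top',np.median(b[:,2]),len(b))
E
```

```text
clock: 21.8
eef_pos: [580.5, -76.6, 210.0]
eef_rot: [3.139, 0.002, 2.094]
wrist_force: [-0.5, 0.0, -0.1]
finger_gap: 37.5
finger_force: 0.0
114.27393523131505 ((561.4573974609375, -48.26237487792969), (12.989118576049805, 100.80706787109375), 30.28234100341797) box top 68.98958645915928 2511
```

View pics/w6.png

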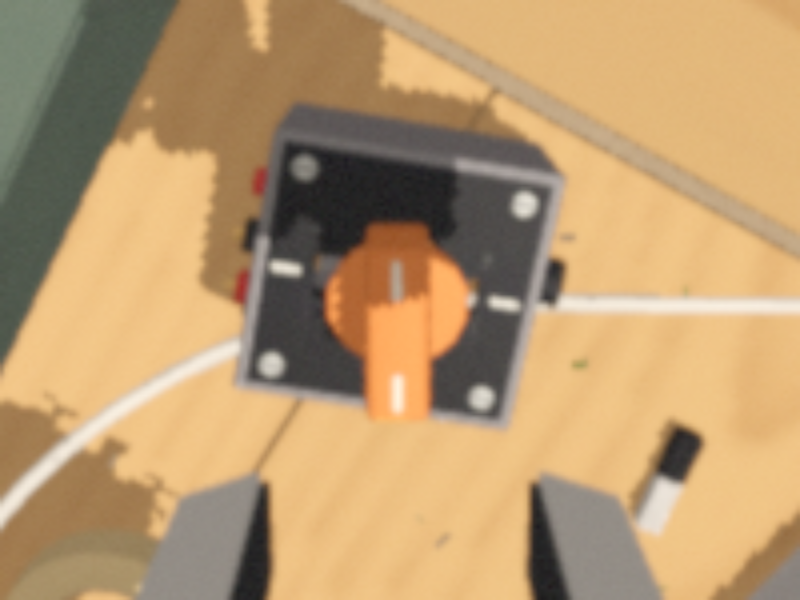

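The carrier sits in the box with its bar at about (398,325), turned about 80° from the ticks. Its top is 45 mm above the box face, so carrier_center is at about +5 mm and it is locked.

```bash
python3 -c "
from cell import *
print(sign_off())"
```

```text
the job is handed in; nothing more can be done
None
```

The fuse carrier is locked in the fuse box: turned about 1.4 rad until I felt the stop, risen to about 5 mm above the mouth and let go. The job is handed in at about 22 s; sign-off returned no verdict.

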